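# Charge the feed hopper with a tray of thimbles

### The arm

A 6-joint arm with a two-finger parallel gripper is mounted at the origin on the work surface. World frame = base frame: x ahead of the robot, y to its left, z up, the work surface at z = 0. Lengths are in m, angles in rad, forces in N, time in s.
With the tool pointing down it reaches from about 0.2 to 0.875 m from the base axis. Payload 3.4 kg.
Tool frame: the origin (TCP) lies at the very end of the fingers, on their centre line; the grasp point (between the pads) lies 19 mm behind it; z points along the fingers, y is the line along which they close (so a half turn about z gives the same grasp; the last joint's range is limited). The gripper opens to 94 mm and grips with 3 to 60 N. Pads are 16 mm wide; open, the fingers measure 119 mm over their backs; the gripper's body (75 mm by 177 mm) begins 78 mm behind the grasp point.
Start: joints at [1.204, 0.276, 1.505, -0, 1.361, -0.121], TCP at [0.14, 0.558, 0.205] pointing down, gripper open.
Joint ranges: [-2.89, 2.89], [-0.75, 2.08], [0.22, 2.7], [-1.18, 4.32], [0.11, 2.71], [-2.7, 2.7]. Speed limits (rad/s): [2.57, 2.57, 3.14, 3.14, 3.14, 3.14].

### API

Orientations are given as a rotation vector (axis times angle).
In Python, from workcell import arm, eyes, order gives the robot as it stands.
- The arm moves only by the tool step_arm, never from a script. Its argument "rows" is a list of rows, each a list of 5 numbers: the closure, from -1 (fully open) to 1 (shut), so that 0 is half open, then the shift along the tool's x, y, z in m, then the turn about the tool's z in degrees. A call has 1 to 10 rows; each row is the pose to reach, as a shift and turn from the pose commanded when the call began, along the tool's axes at that moment; what a row does not reach only later rows make up. A row lasts 1/8 s, in which the tool goes at most 62.5 mm and 10.7 degrees, less where a joint would pass 70% of its speed; a pose out of reach is approached as far as the arm can. A call with a gripper value outside its range is refused whole. The fingers move at their own pace and stop on an object; "grip_force" is the grip in N (left out, the last holds). Time passes only in rows, so rows that repeat a pose let the fingers close. It gives the time, the measured TCP pose, the force, the opening and the grip force at its end, in the units of the state.
- arm.get_obs(): the state, without advancing time (a new reading comes with each control period).
- eyes.capture(name): name is "side" or "top" or "wrist"; returns a dict with "color" (480x640x3 uint8, blue, green, red), "fx", "fy", "cx", "cy" (pixels), "world_to_cam" (4x4, takes a point from world to camera coordinates). Camera axes: x right, y up, looking along -z (the intrinsics and any distortion apply to the point x, -y, -z); pixel columns grow to the right and rows downward; lengths in m; the calibration is good to about 2 mm. A picture is of the moment at which its call begins. There is no depth.
- order.finish_job(): hands the job in; it is judged then, once.
The state is a dict: "time_s": time; "joint_pos": joint angles; "joint_velocities": joint speeds; "tau": joint torques, N m; "eef_pos": TCP position; "orientation": TCP orientation; "force": force on the tool from outside, world axes, zero at the start; "torque": the same for the moment, N m; "opening": finger opening in m; "grip_force": force on a finger pad.
Only numpy, scipy, OpenCV 4.12 (cv2) and the standard library are available. Lean on these libraries where they do the work, as an engineer would, in place of code of your own. Each camera call takes 0.05 s, during which the arm holds its last target. There are 200 camera calls.

### The job

Slide the feed hopper's cover fully open and leave it so, then pick up the scoop tray by its handle and tip all four thimbles over its lip into the hopper without letting any fall on the bench. Stand the empty tray back upright on the middle of its rubber mat, and leave the other things on the bench where they are.

Things in the scene. Friction and masses are not known exactly. Their poses are not given: they have to be found in the camera images.
- hopper: Fixed feed hopper: grey drive base with an open-topped square aluminium bin, 190 x 190 mm outside, walls 6 mm, rim 120 mm above the bench, floor 40 to 60 mm above it. Origin on the bench under the bin's centre; z up; the -x side (gate and low chute, to 160 mm from the centre) faces roughly to the robot. It stands left or right of the robot's middle line, the mat on the other side
- hopper_mouth (a point): Centre of the bin's open mouth, at rim height; axes as the hopper. Two rails (8 mm wide, tops 130 mm above the bench) lie on the rims at +y and -y and run on past the +x side to 265 mm from the centre, where they stand on two posts
- cover (a joint): The hopper's sliding steel cover (176 x 178 mm, 4 mm thick, top 125 mm above the bench): 0 m = mouth covered, 0.17 m = fully open against its stop. It slides along the hopper's +x axis (away from the robot), needs about 2 N and stays where it is left
- cover_handle (a point): Centre of the black grip bar on the cover: 14 mm thick along the hopper's x (the sliding direction), 70 mm long along y, rising 40 mm above the cover; this point is 22 mm above the cover's top and 18 mm below the bar's top. It moves with the cover and lies 60 mm on the robot's side of the cover's centre
- mat: Fixed black rubber mat on which the tray starts, 260 mm (its x) x 200 mm (its y) x 6 mm. Origin at the centre of its underside, on the bench
- tray: Grey plastic scoop tray with a handle, 0.22 kg empty, 196 mm long (x) x 126 mm wide (y), floor and walls 4 mm, three walls 44 mm high; the -x end is the open pouring mouth, where the last 50 mm of the floor rise gently to a lip. Origin at the centre of its underside; z up. It starts on the mat, mouth roughly towards the robot, holding the four parts
- tray_grip (a point): Grasp point of the tray's handle, 20 mm to the rear (+x) of the tray's origin, 100 mm above its underside: middle of an upright rubber fin, 16 mm thick along the tray's y, 60 mm long along x, from 74 to 120 mm above the underside. The fin stands on a crossbar from side wall to side wall (its top at 74 mm, 62 mm free below it). Axes as the tray
- tray_lip (a point): Middle of the upper edge of the tray's pouring lip: 98 mm to the -x side of the tray's origin, 16 mm above its underside. Axes as the tray
- part0_c (a point): Centre of one of four alike turned steel-coloured thimbles (stepped cylinders, 60 mm long along x, 32 mm diameter at one end, 26 mm at the other, 40 g each) that lie loose in the tray
- part1_c (a point): Centre of one of four alike turned steel-coloured thimbles (stepped cylinders, 60 mm long along x, 32 mm diameter at one end, 26 mm at the other, 40 g each) that lie loose in the tray
- part2_c (a point): Centre of one of four alike turned steel-coloured thimbles (stepped cylinders, 60 mm long along x, 32 mm diameter at one end, 26 mm at the other, 40 g each) that lie loose in the tray
- part3_c (a point): Centre of one of four alike turned steel-coloured thimbles (stepped cylinders, 60 mm long along x, 32 mm diameter at one end, 26 mm at the other, 40 g each) that lie loose in the tray
- screwdriver: Bystander, to be left alone: 190 mm screwdriver lying between hopper and mat, below 40 mm height
- micrometer: Bystander, to be left alone: black micrometer head standing on end, 36 mm diameter, 110 mm high, between hopper and mat but farther back
- setup_block: Bystander, to be left alone: steel block 75 x 50 x 25 mm, near the robot on its middle line
- gauge_disc: Bystander, to be left alone: steel disc, 110 mm diameter, 22 mm thick, far left
- oil_bottle: Bystander, to be left alone: white bottle, 56 mm diameter, 150 mm high, far right
- wrench: Bystander, to be left alone: 180 mm wrench lying far right
- cup: Bystander, to be left alone: aluminium cup, 76 mm rim diameter, 85 mm high, far left
Not all that is in view belongs to the job. What is shaped like the part that bears part1_c but blue or turquoise is not meant. Leave any brown look-alike of the part that bears part2_c alone.

How it is judged:
On the way, in this order (a step that is already met when the one before it is completed fails the run):
1. The hopper's cover is slid fully open (at least 0.155 m) (value of joint cover above 0.155 m), for 0.2 s.
2. The tray is held tipped (more than 0.4 rad) at the hopper (angle between tray's own z axis and vertical above 0.4 rad and horizontal distance between tray_lip and hopper below 0.2 m and height (world z) of tray_grip above 0.16 m), for 0.05 s.
3. All four thimbles lie in the hopper (x of part0_c in the frame of hopper between -0.092 and 0.092 m and y of part0_c in the frame of hopper between -0.092 and 0.092 m and z of part0_c in the frame of hopper between 0.03 and 0.12 m and x of part1_c in the frame of hopper between -0.092 and 0.092 m and y of part1_c in the frame of hopper between -0.092 and 0.092 m and z of part1_c in the frame of hopper between 0.03 and 0.12 m and x of part2_c in the frame of hopper between -0.092 and 0.092 m and y of part2_c in the frame of hopper between -0.092 and 0.092 m and z of part2_c in the frame of hopper between 0.03 and 0.12 m and x of part3_c in the frame of hopper between -0.092 and 0.092 m and y of part3_c in the frame of hopper between -0.092 and 0.092 m and z of part3_c in the frame of hopper between 0.03 and 0.12 m), for 0.2 s.
At the end, for the whole second after the job is handed in: All four thimbles are inside the hopper's bin with their centres below its rim; the cover is still open (at least 0.15 m); the tray stands level (within 0.08 rad) and at rest on the mat, its centre within 40 mm of the mat's centre (all of step 3 and horizontal distance between tray and mat below 0.04 m and angle between tray's own z axis and vertical below 0.08 rad and height (world z) of tray below 0.012 m and linear speed of tray below 0.02 m/s and value of joint cover above 0.15 m); the robot touches nothing.
It fails at once if A thimble falls on the bench (height (world z) of any of part0_c, part1_c, part2_c, part3_c below 0.021 m).
It fails at once if A bystander is moved more than 30 mm (distance of any of screwdriver, micrometer, setup_block, gauge_disc, oil_bottle, wrench, cup from where it was at the start of the episode above 0.03 m).
It also fails if it takes over 72 s, if anything falls off the work surface, if the arm or the gripper's body presses on something with over 40 N, if the wrist force passes 120 N, or if a joint passes its speed limit or range.

## Working session

There is one attempt and no reset: what is moved stays moved. The work goes in short steps, Python scripts to look and compute and a tool call to move; the robot and the scene stay as the last step left them, time stands still between calls to the robot, and variables do not carry over. Pictures are saved under pics/ and viewed, at most 10 in all, crops included, and the job is handed in when it is done.

Besides the shell and the picture viewer there is one more tool, called after "Request:" by a JSON object that holds its "fn" and its "kwargs", one argument or row to a line. step_arm: Moves the arm, as the interface text tells. Its arguments: {"type":"object","properties":{"rows":{"type":"array","items":{"type":"array","items":{"type":"number"}}},"grip_force":{"type":"number"}},"required":["rows"]}

```bash
mkdir -p pics; cat > h.py <<'E'
import numpy as np, cv2
from scipy.spatial.transform import Rotation as R
from workcell import arm, eyes, order
def snap(name, out=None):
    c=eyes.capture(name)
    if out: cv2.imwrite('pics/'+out+'.png',c['color'])
    return c
def ray(c,u,v):
    T=np.array(c['world_to_cam']); Rm=T[:3,:3]; o=-Rm.T@T[:3,3]
    d=Rm.T@np.array([(u-c['cx'])/c['fx'],-(v-c['cy'])/c['fy'],-1.]); return o,d/np.linalg.norm(d)
def onz(c,u,v,z):
    o,d=ray(c,u,v); return o+d*(z-o[2])/d[2]
def proj(c,p):
    q=np.array(c['world_to_cam'])@np.r_[p,1]; return np.array([c['cx']+c['fx']*q[0]/-q[2], c['cy']-c['fy']*q[1]/-q[2]])
def tri(rays):
    A=0;b=0
    for o,d in rays:
        P=np.eye(3)-np.outer(d,d); A=A+P; b=b+P@o
    p=np.linalg.solve(A,b); return p,[np.linalg.norm(np.cross(p-o,d)) for o,d in rays]
E
python3 - <<'E'
from h import *
np.set_printoptions(precision=4,suppress=True)
o=arm.get_obs(); print(o); print(R.from_rotvec(o['orientation']).as_matrix())
for n in ('top','side','wrist'):
    c=snap(n,n+'0'); print(n,[c[k] for k in('fx','fy','cx','cy')],[k for k in c]); print(np.linalg.inv(np.array(c['world_to_cam'])))
E
```

```text
{'time_s': 0.0, 'joint_pos': array([ 1.204 ,  0.2766,  1.5061, -0.    ,  1.3607, -0.121 ]), 'joint_velocities': array([-0.0005, -0.0004,  0.001 ,  0.0004,  0.0015,  0.0002]), 'tau': array([  0.0005, -40.4598, -23.7225,   0.0702,   0.035 ,  -0.0001]), 'eef_pos': array([0.1397, 0.5572, 0.2046]), 'orientation': array([-0.385 , -3.1175,  0.0028]), 'force': array([ 0.1251,  0.2491, -0.4801]), 'torque': array([ 0.0104, -0.0376,  0.0163]), 'grip_force': 0.0, 'opening': 0.09365959328244003}
[[-0.97    0.2433 -0.0006]
 [ 0.2433  0.9699 -0.0017]
 [ 0.0002 -0.0018 -1.    ]]
top [497.72219222588853, 497.72219222588853, 322.97798177902655, 247.35040181813014] ['color', 'fx', 'fy', 'cx', 'cy', 'world_to_cam']
[[-0.0209  0.9893 -0.1447  0.3459]
 [-0.9996 -0.0231 -0.0139 -0.0111]
 [-0.0171  0.1443  0.9894  1.2297]
 [ 0.      0.      0.      1.    ]]
side [453.9572231824861, 453.9572231824861, 323.6592078219705, 234.59619652230663] ['color', 'fx', 'fy', 'cx', 'cy', 'world_to_cam']
[[-0.9938  0.0731 -0.0836  0.4578]
 [-0.1109 -0.6917  0.7136  0.7713]
 [-0.0057  0.7184  0.6956  0.8436]
 [ 0.      0.      0.      1.    ]]
wrist [395.851113040861, 395.851113040861, 313.9957973802317, 237.6541229663191] ['color', 'fx', 'fy', 'cx', 'cy', 'world_to_cam']
[[ 0.2445 -0.9288 -0.2784  0.0588]
 [ 0.9697  0.2338  0.0714  0.5778]
 [-0.0012 -0.2874  0.9578  0.3833]
 [ 0.      0.      0.      1.    ]]
```

View pics/top0.png

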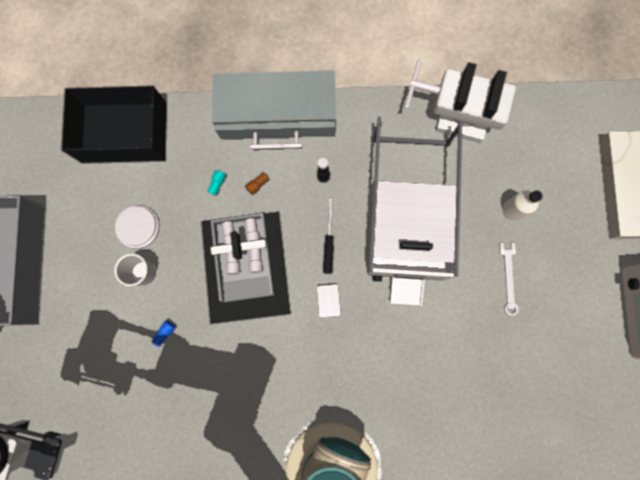

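View pics/side0.png

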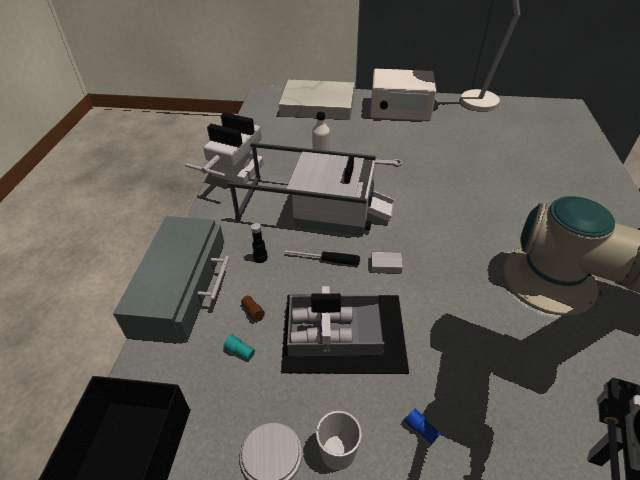

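```bash
python3 - <<'E'
from h import *
np.set_printoptions(precision=4,suppress=True)
C={n:snap(n) for n in('top','side')}
def blob(n,box,th=60,mn=20):
    im=C[n]['color'];x0,y0,x1,y1=box
    m=(im[y0:y1,x0:x1].max(2)<th).astype(np.uint8)
    k,l,s,ce=cv2.connectedComponentsWithStats(m)
    for i in range(1,k):
        if s[i,4]>mn:
            cn=cv2.findContours((l==i).astype(np.uint8),0,1)[0][0]
            q=cv2.boxPoints(cv2.minAreaRect(cn))+[x0,y0]
            print(n,s[i,4],ce[i]+[x0,y0],q.tolist())
print('bar');blob('top',(395,232,440,256));blob('side',(338,150,362,190))
print('fin');blob('top',(226,226,250,266));blob('side',(306,290,346,316),50)
im=C['top']['color']
print(im[232:262:3,236].max(1), im[236:250,415].max(1))
for n,box,s in (('top',(195,170,475,310),2.85),('side',(270,140,420,380),2.5)):
    x0,y0,x1,y1=box; cv2.imwrite('pics/z_%s.png'%n,cv2.resize(C[n]['color'][y0:y1,x0:x1],None,fx=s,fy=s,interpolation=cv2.INTER_CUBIC))
a=cv2.imread('pics/z_top.png');b=cv2.imread('pics/z_side.png');print(a.shape,b.shape)
E
```

```text
bar
top 179 [415.9721 245.2346] [[399.7782096862793, 247.54863739013672], [400.1906623840332, 240.9494171142578], [431.19455337524414, 242.8871612548828], [430.78210067749023, 249.48638153076172]]
side 246 [348.2805 167.4228] [[334.768292427063, 182.08536911010742], [338.0365858078003, 152.6707317829132], [361.195125579834, 155.24390411376953], [357.9268341064453, 184.65854263305664]]
fin
top 197 [236.3452 244.6345] [[230.6615400314331, 232.29230880737305], [239.40000247955322, 231.20000076293945], [242.69231033325195, 257.5384635925293], [233.95384693145752, 258.6307716369629]]
side 641 [325.4415 302.5101] [[306.0, 294.0], [345.0, 294.0], [345.0, 315.0], [306.0, 315.0]]
[ 90  31  38  41  42  44  41  42  35 119] [239 240 239 223 154  93  55  41  50  60  61  42  32  81]
(399, 798, 3) (600, 375, 3)
```

View pics/z_top.png

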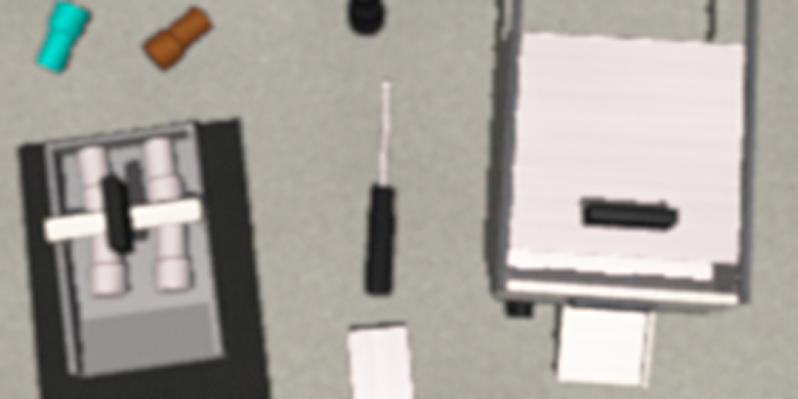

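View pics/z_side.png

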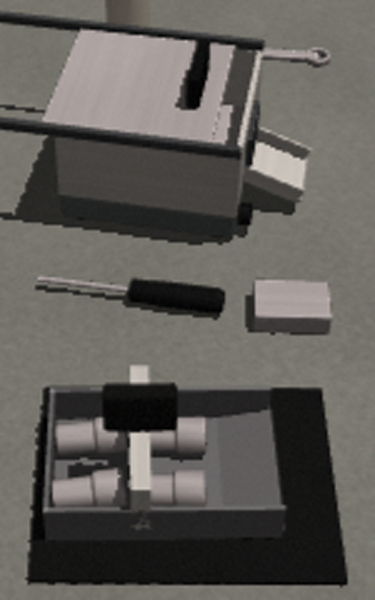

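```bash
python3 - <<'E'
from h import *
np.set_printoptions(precision=4,suppress=True)
C={n:snap(n) for n in('top','side')}
t,s=C['top'],C['side']
print('bar',tri([ray(t,415.97,245.0),ray(s,348.4,168.6)]))
print('fin',tri([ray(t,236.3,244.6),ray(s,326,302.5)]))
a,b=onz(t,400,244.3,.165),onz(t,431,246.2,.165);d=b-a;print('bar ends',a,b,np.degrees(np.arctan2(d[1],d[0])))
a,b=onz(t,234.8,232,.12),onz(t,238.2,258,.12);d=a-b;print('fin ends',a,b,np.degrees(np.arctan2(d[1],d[0])))
# cover right/left edges and mat corners (zoom px)
Z=lambda x,y:(x/2.85+195,y/2.85+170)
for nm,p,z in (('coverBL',(508,262),.125),('coverTL',(525,32),.125),('coverTR',(745,42),.125),('coverBR',(738,265),.125),('matTL',(20,147),.006),('matTR',(240,118),.006)):
    print(nm,onz(t,*Z(*p),z))
for p in ((203,219),(281,211),(291,313),(211,323)): print('mat',onz(t,*p,.006))
E
```

```text
bar (array([ 0.5053, -0.2007,  0.1428]), [np.float64(6.137174692962085e-05), np.float64(6.13717469298487e-05)])
fin (array([0.5214, 0.2045, 0.0986]), [np.float64(0.0010061713642991546), np.float64(0.0010061713642992146)])
bar ends [ 0.5044 -0.1625  0.165 ] [ 0.4987 -0.2289  0.165 ] -94.90624210414303
fin ends [0.5481 0.2039 0.12  ] [0.4884 0.196  0.12  ] 7.603836987336698
coverBL [ 0.472 -0.107  0.125]
coverTL [ 0.657  -0.1271  0.125 ]
coverTR [ 0.6443 -0.302   0.125 ]
coverBR [ 0.4656 -0.286   0.125 ]
matTL [0.5975 0.3088 0.006 ]
matTR [0.6188 0.1142 0.006 ]
mat [0.604  0.3064 0.006 ]
mat [0.6197 0.1097 0.006 ]
mat [0.3648 0.0875 0.006 ]
mat [0.3447 0.2832 0.006 ]
```

Request:
{"fn": "step_arm", "kwargs": {
  "rows": [
    [-1,-0.04,-0.05,-0.03,10],
    [-1,-0.08,-0.1,-0.05,20],
    [-1,-0.12,-0.145,-0.05,30],
    [-1,-0.16,-0.19,-0.05,40],
    [-1,-0.2,-0.24,-0.05,50],
    [-1,-0.24,-0.29,-0.05,60],
    [-1,-0.28,-0.335,-0.05,70],
    [-1,-0.32,-0.385,-0.05,81],
    [-1,-0.36,-0.43,-0.05,81],
    [-1,-0.4,-0.48,-0.05,81]
  ],
  "grip_force": 20
}}

```text
time_s: 1.6
eef_pos: [0.408, 0.0011, 0.2558]
orientation: [2.318, 2.12, 0.002]
force: [0.4, 0.8, -0.1]
opening: 0.0942
grip_force: 0.0
```

Request:
{"fn": "step_arm", "kwargs": {
  "rows": [
    [-1,-0.045,0.03,0,0],
    [-1,-0.09,0.06,0,0],
    [-1,-0.14,0.085,0,0],
    [-1,-0.183,0.108,0,0],
    [-1,-0.183,0.108,0,0],
    [-1,-0.183,0.108,0,0]
  ]
}}

```text
time_s: 2.35
eef_pos: [0.4981, -0.1882, 0.2552]
orientation: [-2.317, -2.119, -0.0]
force: [-0.4, -0.2, 0.1]
opening: 0.0941
grip_force: 0.0
```

```bash
python3 - <<'E'
from h import *
np.set_printoptions(precision=4,suppress=True)
o=arm.get_obs();p=o['eef_pos'];M=R.from_rotvec(o['orientation']).as_matrix();print(p,np.degrees(np.arctan2(M[1,1],M[0,1])))
c=snap('wrist','w1')
q=proj(c,[.503,-.198,.165]);print(q)
im=c['color'];g=im.max(2)
m=(g<60).astype(np.uint8);k,l,s,ce=cv2.connectedComponentsWithStats(m)
for i in range(1,k):
    if s[i,4]>300: print(s[i],ce[i])
i=l[int(q[1]),int(q[0])]
if i:
    r=cv2.minAreaRect(cv2.findContours((l==i).astype(np.uint8),0,1)[0][0]);b=cv2.boxPoints(r);print(b)
    for u in b: print(onz(c,*u,.165))
E
```

```text
[ 0.4981 -0.1882  0.2552] -5.103217908290029
[321.3567 254.9085]
[ 254    0  104   26 2500] [304.474  11.632]
[243 111  77  11 808] [279.9332 115.9901]
[ 443  110  114   13 1036] [500.5647 116.3021]
[ 478  122  162  216 2616] [584.1349 280.4874]
[ 313  196   20  100 1828] [322.1384 244.3014]
[    0   282   640   198 44307] [335.9773 410.4972]
[[313. 295.]
 [313. 196.]
 [332. 196.]
 [332. 295.]]
[ 0.4942 -0.2287  0.165 ]
[ 0.5009 -0.1548  0.165 ]
[ 0.5139 -0.156   0.165 ]
[ 0.5082 -0.23    0.165 ]
```

View pics/w1.png

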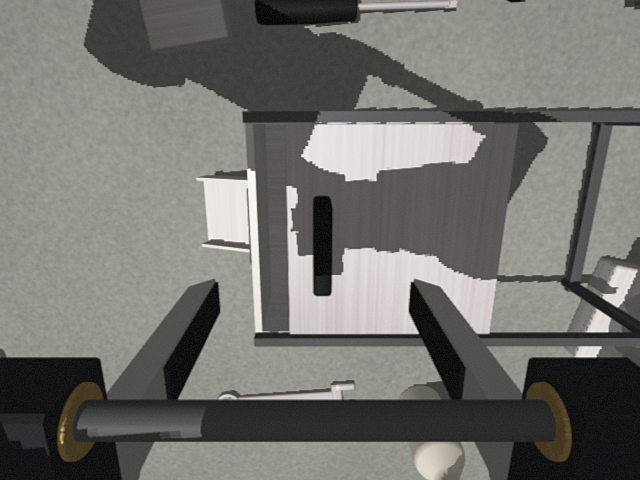

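Request:
{"fn": "step_arm", "kwargs": {
  "rows": [
    [-1,-0.004,0.006,0.05,0],
    [-1,-0.004,0.006,0.1,0],
    [-1,-0.004,0.006,0.115,0],
    [-1,-0.004,0.006,0.115,0],
    [1,-0.004,0.006,0.115,0],
    [1,-0.004,0.006,0.115,0],
    [1,-0.004,0.006,0.115,0],
    [1,-0.004,0.006,0.115,0],
    [1,-0.004,0.006,0.115,0],
    [1,-0.004,0.006,0.115,0]
  ],
  "grip_force": 15
}}

```text
time_s: 3.65
eef_pos: [0.5042, -0.1933, 0.1404]
orientation: [-2.318, -2.121, -0.0]
force: [-0.6, 0.7, -0.3]
opening: 0.0373
grip_force: 0.0
```

Request:
{"fn": "step_arm", "kwargs": {
  "rows": [
    [1,0,0,0,0],
    [1,0,0,0,0],
    [1,0,0,0,0],
    [1,0,0,0,0],
    [1,0,0.025,0,0],
    [1,0,0.055,0,0],
    [1,0,0.085,0,0],
    [1,0,0.115,0,0],
    [1,0,0.14,0,0],
    [1,0,0.16,0,0]
  ]
}}

```text
time_s: 4.9
eef_pos: [0.6517, -0.2061, 0.14]
orientation: [-2.301, -2.107, 0.029]
force: [-31.1, 2.2, 16.1]
opening: 0.0199
grip_force: 15.1
```

Request:
{"fn": "step_arm", "kwargs": {
  "rows": [
    [1,0,-0.006,0,0],
    [1,0,-0.006,0,0]
  ]
}}

```text
time_s: 5.15
eef_pos: [0.6491, -0.206, 0.14]
orientation: [-2.307, -2.112, 0.018]
force: [-15.5, 1.0, 7.8]
opening: 0.0143
grip_force: 15.0
```

```bash
python3 - <<'E'
from h import *
c=snap('side');t=snap('top')
a=cv2.resize(c['color'][120:240,230:400],None,fx=3,fy=3);b=cv2.resize(t['color'][100:300,350:480],None,fx=1.8,fy=1.8)
b=cv2.resize(b,(234,360));cv2.imwrite('pics/o1.png',np.hstack([a,b]))
E
```

```text
(no output)
```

View pics/o1.png

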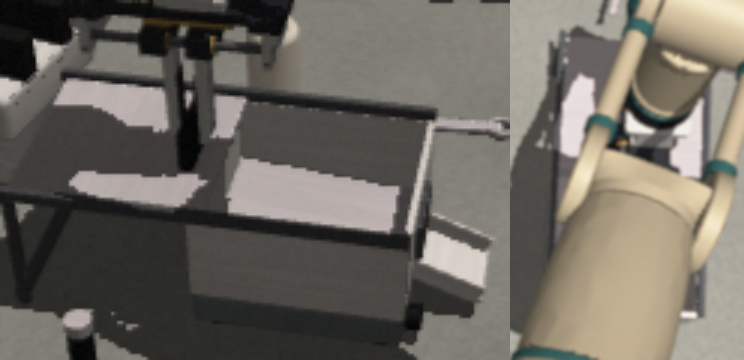

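Request:
{"fn": "step_arm", "kwargs": {
  "rows": [
    [1,0,-0.008,0,0],
    [1,0,-0.01,0,0],
    [1,0,-0.01,0,0],
    [-1,0,-0.01,0,0],
    [-1,0,-0.01,0,0],
    [-1,0,-0.01,0,0],
    [-1,0,-0.01,0,0]
  ]
}}

```text
time_s: 6.12
eef_pos: [0.6478, -0.2061, 0.1406]
orientation: [2.318, 2.121, 0.0]
force: [0.4, 0.9, -0.4]
opening: 0.0504
grip_force: 0.0
```

```bash
python3 - <<'E'
from h import *
np.set_printoptions(precision=4,suppress=True)
o=arm.get_obs();print(o['force'],o['torque'],o['opening'],o['joint_pos'])
t=snap('top');s=snap('side')
print('jawL far/near top', tri([ray(t,468,65),ray(s,208,128)]),tri([ray(t,499,72),ray(s,222,115)]))
for z in (.1,.2,.25): print(z,onz(t,440,130,z),onz(t,438,85,z),onz(t,408,105,z))
print('handle',tri([ray(t,420,63),ray(s,187,166)]),tri([ray(t,406,108),ray(s,237,184)]))
a=cv2.imread('pics/top0.png')[50:150,390:530];b=cv2.imread('pics/side0.png')[100:200,180:270]
cv2.imwrite('pics/v.png',np.hstack([cv2.resize(x,None,fx=3.4,fy=3.4) for x in(a,b)]))
E
```

```text
[ 0.4464  0.8679 -0.3749] [-0.1068  0.09   -0.027 ] 0.05043913906609983 [-0.4103  0.4698  1.363   0.0001  1.3086 -0.3216]
jawL far/near top (array([ 0.9191, -0.3371,  0.156 ]), [np.float64(0.0015524667802566798), np.float64(0.0015524667802566427)]) (array([ 0.8962, -0.4044,  0.1616]), [np.float64(0.0008142771716945134), np.float64(0.0008142771716944136)])
0.1 [ 0.7852 -0.2779  0.1   ] [ 0.8981 -0.2793  0.1   ] [ 0.8496 -0.2053  0.1   ]
0.2 [ 0.7463 -0.2543  0.2   ] [ 0.8493 -0.2556  0.2   ] [ 0.8051 -0.1881  0.2   ]
0.25 [ 0.7268 -0.2425  0.25  ] [ 0.8248 -0.2437  0.25  ] [ 0.7828 -0.1795  0.25  ]
handle (array([ 0.9644, -0.2416,  0.0875]), [np.float64(0.0017013678421940364), np.float64(0.0017013678421942062)]) (array([ 0.8326, -0.2037,  0.0728]), [np.float64(0.01979011154548052), np.float64(0.019790111545480715)])
```

View pics/v.png

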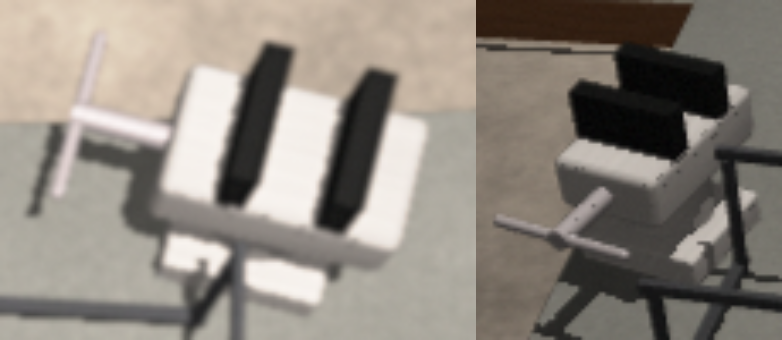

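Request:
{"fn": "step_arm", "kwargs": {
  "rows": [
    [-1,0,0,-0.04,0],
    [-1,0,-0.03,-0.1,0],
    [-1,0,-0.07,-0.12,0],
    [-1,0,-0.1,-0.12,0],
    [-1,0,-0.1,-0.12,0],
    [-1,0,-0.1,-0.12,0]
  ]
}}

```text
time_s: 6.98
eef_pos: [0.5489, -0.1973, 0.2603]
orientation: [2.317, 2.12, 0.001]
force: [0.3, 0.1, 0.6]
opening: 0.0942
grip_force: 0.0
```

```bash
python3 - <<'E'
from h import *
np.set_printoptions(precision=4,suppress=True)
o=arm.get_obs();print(o['eef_pos'],o['force'])
c=snap('wrist','w2');g=c['color'].max(2);w1=cv2.imread('pics/w1.png').max(2)
hx=np.array([np.cos(np.radians(-5.1)),np.sin(np.radians(-5.1)),0]);hy=np.array([-hx[1],hx[0],0])
bar=np.array([.648,-.2055,.165]);q=proj(c,bar);print('bar pred px',q)
H=np.array([.539,-.196,0])
for nm,p in (('rimfront',H-.0945*hx+[0,0,.12]),('railL',H+.0925*hy+[0,0,.13]),('railR',H-.0925*hy+[0,0,.13])): print(nm,proj(c,p))
l=cv2.connectedComponents((g<60).astype(np.uint8))[1]
k,l,s,ce=cv2.connectedComponentsWithStats((g<60).astype(np.uint8))
for i in range(1,k):
    if s[i,4]>300: print(s[i],ce[i])
qi=proj(c,H-.06*hx+[0,0,.12]).astype(int);print(qi)
u=qi[0]+40; print('col',[(r,int(g[r,u])) for r in range(60,400,4)])
r=int(proj(c,H-.0945*hx-.05*hy+[0,0,.12])[1]);u0=int(proj(c,H-.0945*hx+[0,0,.12])[0]);print('row',r,[(x,int(g[r,x])) for x in range(max(0,u0-40),u0+50,2)])
E
```

```text
[ 0.5489 -0.1973  0.2603] [0.2883 0.0663 0.5676]
bar pred px [450.5917 239.1604]
rimfront [187.7289 223.9725]
railL [299.5726 106.4803]
railR [301.9925 329.0039]
[ 199    0  106   21 2006] [249.8724   9.4073]
[ 175  104  141   12 1490] [245.4134 110.0953]
[ 422  104  191   13 1046] [482.8585 110.499 ]
[ 425  189   38   98 2919] [443.013  235.7992]
[    0   282   640   198 44820] [334.6188 409.7665]
[472 325 132   5 404] [539.4183 327.9109]
[229 223]
col [(60, 65), (64, 68), (68, 61), (72, 64), (76, 66), (80, 70), (84, 67), (88, 67), (92, 67), (96, 70), (100, 68), (104, 61), (108, 45), (112, 43), (116, 106), (120, 94), (124, 93), (128, 93), (132, 94), (136, 94), (140, 91), (144, 93), (148, 92), (152, 94), (156, 254), (160, 247), (164, 247), (168, 246), (172, 245), (176, 244), (180, 245), (184, 244), (188, 243), (192, 244), (196, 244), (200, 245), (204, 247), (208, 242), (212, 243), (216, 242), (220, 242), (224, 241), (228, 242), (232, 237), (236, 234), (240, 234), (244, 237), (248, 232), (252, 234), (256, 232), (260, 231), (264, 231), (268, 230), (272, 230), (276, 231), (280, 223), (2
[... 163 characters left out ...]
, (344, 156), (348, 153), (352, 160), (356, 158), (360, 160), (364, 150), (368, 155), (372, 161), (376, 157), (380, 167), (384, 95), (388, 205), (392, 214), (396, 208)]
row 279 [(147, 162), (149, 164), (151, 165), (153, 162), (155, 161), (157, 165), (159, 164), (161, 156), (163, 165), (165, 173), (167, 167), (169, 162), (171, 163), (173, 163), (175, 158), (177, 160), (179, 164), (181, 163), (183, 158), (185, 159), (187, 157), (189, 157), (191, 164), (193, 159), (195, 244), (197, 242), (199, 245), (201, 205), (203, 75), (205, 83), (207, 82), (209, 85), (211, 83), (213, 86), (215, 83), (217, 82), (219, 81), (221, 83), (223, 85), (225, 91), (227, 92), (229, 87), (231, 94), (233, 92), (235, 90)]
```

Request:
{"fn": "step_arm", "kwargs": {
  "rows": [
    [-1,0.05,-0.01,0,10],
    [-1,0.1,-0.02,0,20],
    [-1,0.15,-0.03,0,30],
    [-1,0.2,-0.04,0,40],
    [-1,0.25,-0.05,0,50],
    [-1,0.3,-0.06,0,60],
    [-1,0.35,-0.064,0,70],
    [-1,0.395,-0.064,0,78],
    [-1,0.395,-0.064,0,78],
    [-1,0.395,-0.064,0,78]
  ]
}}

```text
time_s: 8.28
eef_pos: [0.5197, 0.2018, 0.2597]
orientation: [3.135, 0.192, -0.002]
force: [-0.6, 0.2, 0.7]
opening: 0.0939
grip_force: 0.0
```

```bash
python3 - <<'E'
from h import *
np.set_printoptions(precision=4,suppress=True)
o=arm.get_obs();M=R.from_rotvec(o['orientation']).as_matrix();print(o['eef_pos'],np.degrees(np.arctan2(M[1,1],M[0,1])),o['joint_pos'])
c=snap('wrist','w3');im=c['color'];g=im.max(2)
q=proj(c,[.52,.202,.126]);print(q)
k,l,s,ce=cv2.connectedComponentsWithStats((g<60).astype(np.uint8))
for i in range(1,k):
    if s[i,4]>200: print(s[i],ce[i])
E
```

```text
[0.5197 0.2018 0.2597] -82.98824946807743 [ 0.2461  0.2249  1.4423 -0.0007  1.4758  1.6946]
[313.5844 226.6003]
[ 516    0   78   54 2443] [551.2006  26.9222]
[333  16  64  46 446] [360.0269  41.9686]
[  216   108   189   225 15836] [308.0897 228.9893]
[ 298  180   20   78 1429] [307.5353 218.2316]
[570 185  43  77 477] [592.4319 221.9287]
[ 473  190   46   85 1509] [494.0769 230.5103]
[    0   283   640   197 43411] [326.7416 411.3426]
```

View pics/w3.png

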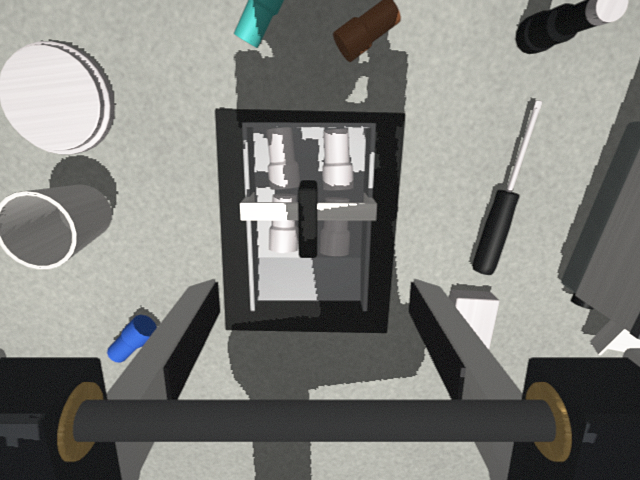

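```bash
python3 - <<'E'
from h import *
np.set_printoptions(precision=4,suppress=True)
c=snap('wrist')
for u,v,z in ((307.5,258,.126),(307.5,180,.08),(307.5,180,.126),(298,250,.126),(318,250,.126)): print(onz(c,u,v,z))
# mat corners, tray edges at heights
for u,v in ((217,110),(406,113),(388,331),(228,328)): print('mat',onz(c,u,v,.006))
t=snap('top'); print('2-view fin robot-end top', tri([ray(c,307.5,258),ray(t,238.2,258)]))
a=tri([ray(c,307.5,258),ray(t,238.2,258)])
E
```

```text
[0.4923 0.2033 0.126 ]
[0.5503 0.2107 0.08  ]
[0.5572 0.2108 0.126 ]
[0.4983 0.2119 0.126 ]
[0.5003 0.1954 0.126 ]
mat [0.6002 0.3124 0.006 ]
mat [0.6208 0.1167 0.006 ]
mat [0.3666 0.091  0.006 ]
mat [0.3472 0.2864 0.006 ]
2-view fin robot-end top (array([0.4884, 0.2003, 0.1116]), [np.float64(0.002914856655912733), np.float64(0.0029148566559126943)])
```

Request:
{"fn": "step_arm", "kwargs": {
  "rows": [
    [-0.5,0.0025,-0.0048,0.05,0],
    [-0.5,0.0025,-0.0048,0.1,0],
    [-0.5,0.0025,-0.0048,0.15,0],
    [-0.5,0.0025,-0.0048,0.171,0],
    [-0.5,0.0025,-0.0048,0.171,0],
    [1,0.0025,-0.0048,0.171,0],
    [1,0.0025,-0.0048,0.171,0],
    [1,0.0025,-0.0048,0.171,0],
    [1,0.0025,-0.0048,0.171,0],
    [1,0.0025,-0.0048,0.171,0]
  ],
  "grip_force": 60
}}

```text
time_s: 9.68
eef_pos: [0.5213, 0.2071, 0.0897]
orientation: [-3.136, -0.19, -0.001]
force: [-0.9, 0.7, -0.5]
opening: 0.0236
grip_force: 0.0
```

Request:
{"fn": "step_arm", "kwargs": {
  "rows": [
    [1,0,0,0,0],
    [1,0,0,0,0],
    [1,0,0,0,0]
  ]
}}

```text
time_s: 10.05
eef_pos: [0.5212, 0.2074, 0.0895]
orientation: [-3.135, -0.189, -0.0]
force: [-0.1, 1.1, 0.1]
opening: 0.0159
grip_force: 60.0
```

```bash
python3 -c "
from h import *
snap('wrist','w4')"
```

Request:
{"fn": "step_arm", "kwargs": {
  "rows": [
    [1,0,0,-0.006,0],
    [1,0,0,-0.015,0],
    [1,0,0,-0.03,0],
    [1,0,0,-0.045,0],
    [1,0,0,-0.06,0],
    [1,0,0,-0.06,0],
    [1,0,0,-0.06,0]
  ]
}}

```text
time_s: 10.98
eef_pos: [0.5209, 0.2069, 0.1493]
orientation: [3.136, 0.189, -0.001]
force: [0.2, 0.0, -4.0]
opening: 0.0157
grip_force: 60.0
```

```bash
python3 - <<'E'
from h import *
snap('wrist','w5');print(arm.get_obs()['force'])
a,b=cv2.imread('pics/w4.png'),cv2.imread('pics/w5.png')
A,B=[cv2.cvtColor(x,6) for x in(a,b)]
p=cv2.goodFeaturesToTrack(A[:280,200:420].copy(),60,.02,6)+np.float32([200,0])
q,st,_=cv2.calcOpticalFlowPyrLK(A,B,p,None)
for u,v,s in sorted(zip(p[:,0].tolist(),q[:,0].tolist(),st[:,0]),key=lambda t:t[0][1]): print(np.round(u),np.round(np.array(v)-u,1),s) if s else 0
E
```

```text
[ 0.15171012 -0.15718455 -4.79187408]
[218.  21.] [  9.6 -16.5] 1
[222.  38.] [ 10.4 -18.1] 1
[223.  51.] [ 14.7 -20.7] 1
[225.  61.] [ 14.7 -18.5] 1
[228.  70.] [ 14.1 -18. ] 1
[231.  77.] [ 13.8 -17.5] 1
[396.  84.] [-15.9 -16. ] 1
[236.  85.] [ 10.1 -23. ] 1
[386.  88.] [-10.1 -13.7] 1
[401.  92.] [-17.8 -13.7] 1
[244.  93.] [ 12.3 -19.7] 1
[225.  95.] [ 16.2 -21.9] 1
[381.  99.] [ 44.3 -25.5] 1
[402. 102.] [-67.7 -16.5] 1
[229. 104.] [ 17.4 -21.5] 1
[242. 106.] [ 12.4 -22.5] 1
[395. 106.] [-34.3 -20.9] 1
[210. 131.] [2.9 0.6] 1
[394. 134.] [-2.6  0.5] 1
[230. 136.] [-3.5  0.5] 1
[417. 137.] [-1.5 -0.2] 1
[407. 138.] [-0.8  0.2] 1
[382. 139.] [-2.1  0.6] 1
[378. 170.] [-3.5  1.2] 1
[381. 177.] [-3.5  1.2] 1
[403. 178.] [-0.3 -2. ] 1
[372. 182.] [-4.8 11.9] 1
[381. 192.] [-3.7  0.6] 1
[388. 192.] [-6.   0.2] 1
[398. 193.] [-0.7 -1. ] 1
[230. 195.] [3.1 0.1] 1
[249. 195.] [ 3.6 -1. ] 1
[372. 196.] [  6.6 -19.9] 1
[248. 209.] [5.2 1.5] 1
[381. 212.] [-5.2 -1.9] 1
[258. 217.] [4.1 0.6] 1
[251. 218.] [4.3 0.7] 1
[383. 218.] [-5.1 -2.1] 1
[375. 220.] [-3.5 -2.8] 1
[418. 227.] [-19.5 -10.9] 1
[230. 233.] [ 1.  -0.1] 1
[246. 234.] [ 1.7 -0.1] 1
[252. 238.] [-3.8 -1.1] 1
[231. 242.] [-0.2 -0.1] 1
[257. 242.] [-4.1 -0.3] 1
[224. 242.] [-0.4  1.4] 1
[206. 243.] [ 26.7 -12.8] 1
[404. 243.] [0.1 1.2] 1
[257. 254.] [-3.5  0. ] 1
[265. 256.] [-8.3 -0.8] 1
[206. 256.] [ 17.  -19.6] 1
[271. 262.] [-8.6 -0.7] 1
[254. 270.] [-3.5 -0.2] 1
[224. 270.] [0.8 0. ] 1
[231. 271.] [ 0.9 -0.8] 1
[270. 271.] [-8.1 -0.4] 1
[246. 276.] [ 1.  -0.5] 1
[240. 277.] [ 1.2 -0.6] 1
[207. 277.] [-74.1 -28.7] 1
```

Request:
{"fn": "step_arm", "kwargs": {
  "rows": [
    [1,0,0,-0.02,0],
    [1,0,0,-0.05,0],
    [1,0,0.005,-0.08,0],
    [1,0,0.015,-0.11,0],
    [1,0.002,0.03,-0.125,1],
    [1,0.004,0.055,-0.125,2],
    [1,0.007,0.085,-0.125,3],
    [1,0.01,0.12,-0.125,4],
    [1,0.013,0.155,-0.125,5],
    [1,0.017,0.19,-0.125,6]
  ]
}}

```text
time_s: 12.28
eef_pos: [0.5606, 0.0187, 0.2732]
orientation: [-3.141, -0.023, 0.004]
force: [0.5, 0.3, -3.8]
opening: 0.0156
grip_force: 60.0
```

Request:
{"fn": "step_arm", "kwargs": {
  "rows": [
    [1,0.002,0.035,0,1],
    [1,0.004,0.07,0,2],
    [1,0.002,0.105,0,3],
    [1,0.002,0.135,0,4],
    [1,0.0,0.165,0,5],
    [1,0.0,0.19,0,6],
    [1,-0.0,0.21,0,6],
    [1,-0.0,0.224,0,6],
    [1,0,0.228,0,6],
    [1,0,0.228,0,6]
  ]
}}

```text
time_s: 13.52
eef_pos: [0.5646, -0.2072, 0.2743]
orientation: [-3.138, 0.139, 0.0]
force: [-0.1, -0.6, -3.4]
opening: 0.0155
grip_force: 60.0
```

```bash
cat > st.py <<'E'
from h import *
np.set_printoptions(precision=4,suppress=True)
H=np.array([.545,-.1985]);a=np.radians(-5.1);hx=np.array([np.cos(a),np.sin(a)]);hy=np.array([-hx[1],hx[0]])
def st():
    o=arm.get_obs();M=R.from_rotvec(o['orientation']).as_matrix();p=o['eef_pos'];d=p[:2]-H
    print('t',o['time_s'],'eef',p,'tool x deg',np.degrees(np.arctan2(M[1,0],M[0,0])),'hop xy',d@hx,d@hy,'grip z',p[2]+.019,'F',o['force'],'T',o['torque'],'op',o['opening'],o['joint_pos'])
    return p,M
E
python3 - <<'E'
from st import *
p,M=st()
c=snap('wrist','w6');s=snap('side','s6')
A,B=[cv2.cvtColor(cv2.imread('pics/%s.png'%n),6) for n in('w5','w6')]
# tray in-hand shift: match crossbar/rear strip template between views
for x0,y0,x1,y1 in ((235,190,300,225),(320,190,385,225),(240,120,380,150)):
    T=A[y0:y1,x0:x1];r=cv2.matchTemplate(B[y0-25:y1+25,x0-25:x1+25],T,cv2.TM_CCOEFF_NORMED);_,v,_,l=cv2.minMaxLoc(r);print(v,np.array(l)-25)
E
```

```text
t 13.525 eef [ 0.5646 -0.2072  0.2743] tool x deg -5.075798225540639 hop xy 0.02030898323157005 -0.006886983399496962 grip z 0.29331528431640735 F [-0.0841 -0.6011 -3.4322] T [-0.0173  0.1018 -0.0497] op 0.01546306923465331 [-0.4677  0.2882  1.3194  0.0006  1.5345  1.1917]
0.7516048550605774 [2 1]
0.5422333478927612 [ 10 -25]
0.6437367796897888 [-8  1]
```

Request:
{"fn": "step_arm", "kwargs": {
  "rows": [
    [1,0.008,-0.002,0,0],
    [1,0.022,-0.005,0,0],
    [1,0.036,-0.007,0,0],
    [1,0.046,-0.007,0,0],
    [1,0.048,-0.007,0,0],
    [1,0.048,-0.007,0.01,0],
    [1,0.048,-0.007,0.018,0],
    [1,0.048,-0.007,0.02,0],
    [1,0.048,-0.007,0.02,0]
  ],
  "grip_force": 60
}}

```text
time_s: 14.75
eef_pos: [0.6128, -0.2048, 0.2543]
orientation: [-3.138, 0.14, 0.001]
force: [-0.1, 0.1, -3.0]
opening: 0.0154
grip_force: 60.0
```

```bash
python3 - <<'E'
from st import *
p,M=st()
c=snap('wrist','w7');s=snap('side','s7');t=snap('top')
x0,y0,x1,y1=230,60,410,230
a=cv2.resize(s['color'][y0:y1,x0:x1],None,fx=2.1,fy=2.1);b=cv2.resize(c['color'],(0,0),fx=357/480,fy=357/480)[:,60:440]
cv2.imwrite('pics/c7.png',np.hstack([a,b]));print(a.shape,b.shape)
E
```

```text
t 14.75 eef [ 0.6128 -0.2048  0.2543] tool x deg -5.094028515820321 hop xy 0.06806279078827644 -0.0002797385574744419 grip z 0.2732798022307862 F [-0.0508  0.0546 -3.044 ] T [-0.0597  0.1824 -0.0149] op 0.015421792747834152 [-0.4302  0.365   1.2534  0.0001  1.5236  1.2295]
(357, 378, 3) (357, 380, 3)
```

View pics/c7.png

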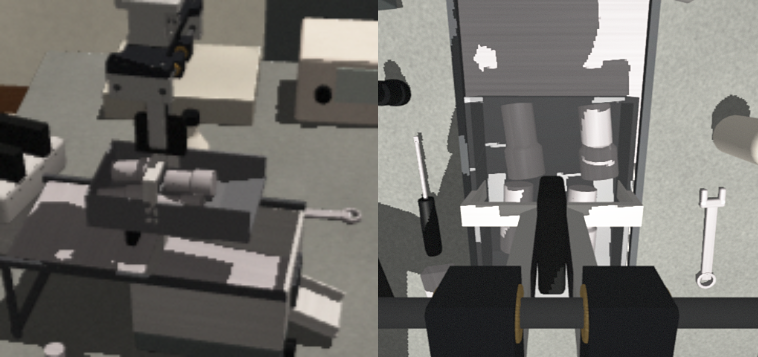

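Request:
{"fn": "step_arm", "kwargs": {
  "rows": [
    [1,0,0,0,0],
    [1,0,0,0.005,0],
    [1,0,0,0.008,0],
    [1,-0.008,0,0.011,0],
    [1,-0.017,0,0.015,0],
    [1,-0.017,0,0.015,0]
  ],
  "grip_force": 15
}}

```text
time_s: 15.65
eef_pos: [0.595, -0.2032, 0.2403]
orientation: [3.138, -0.14, -0.001]
force: [-2.7, -0.1, 5.9]
opening: 0.0158
grip_force: 15.0
```

```bash
cat > tilt.py <<'E'
from st import *
p,M=st()
c=snap('wrist');g=c['color'].max(2)
# white crossbar rows in the wrist view (left and right of the fin)
for u0,u1 in ((190,230),(300,330)):
    pass
s=snap('side');im=s['color'].max(2)
# crossbar top face centre & tray rear/front points: predicted side-view pixels for angles
P=np.array([p[0],p[1],p[2]+.019]);X=np.r_[hx,0];Y=np.r_[hy,0]
def pt(dx,dy,dz,th):
    cth,sth=np.cos(th),np.sin(th);return P+X*(dx*cth-dz*sth)+Y*dy+np.array([0,0,dx*sth+dz*cth])
g=cv2.GaussianBlur(im,(0,0),1).astype(float)
sc=[]
for d in range(-5,65,1):
    th=np.radians(d);tot=0
    # contrast across the upper edge of the fin (dark fin under pad area) ends and the rear wall top edge
    for dy in np.linspace(-.05,.05,21):
        a=proj(s,pt(.078,dy,-.054,th));b=proj(s,pt(.078,dy,-.066,th));n=(a-b)/np.linalg.norm(a-b)*3
        A=a+n;B=a-n;tot+=g[int(A[1]+.5),int(A[0]+.5)]-g[int(B[1]+.5),int(B[0]+.5)]
    for dx in np.linspace(-.1,.07,25):
        a=proj(s,pt(dx,.063,-.056,th));b=proj(s,pt(dx,.063,-.07,th));n=(a-b)/np.linalg.norm(a-b)*3
        A=a+n;B=a-n;tot+=g[int(A[1]+.5),int(A[0]+.5)]-g[int(B[1]+.5),int(B[0]+.5)]
    sc.append((abs(tot),d))
print('tilt candidates',[(d,int(v)) for v,d in sorted(sc)[::-1][:6]])
E
python3 tilt.py
```

```text
t 15.65 eef [ 0.595  -0.2032  0.2403] tool x deg -5.091757543909162 hop xy 0.050228996815244197 -0.0002561898137039785 grip z 0.25925844102578477 F [-2.7335 -0.072   5.8578] T [0.1086 0.4947 0.0655] op 0.01582497663090066 [-0.4394  0.3424  1.3217 -0.0005  1.4778  1.2203]
tilt candidates [(11, 2457), (10, 2314), (12, 2288), (9, 2168), (13, 2062), (8, 1883)]
```

Request:
{"fn": "step_arm", "kwargs": {
  "rows": [
    [1,-0.008,0,0.0045,0],
    [1,-0.015,0,0.0095,0],
    [1,-0.022,0,0.0155,0],
    [1,-0.029,0,0.022,0],
    [1,-0.029,0,0.022,0]
  ]
}}

```text
time_s: 16.38
eef_pos: [0.5655, -0.2006, 0.2166]
orientation: [-3.138, 0.14, 0.005]
force: [-3.5, -0.7, 2.0]
opening: 0.0158
grip_force: 15.0
```

```bash
python3 - <<'E'
from st import *
st(); snap('wrist','w8'); snap('side','s8'); snap('top','t8')
a=cv2.imread('pics/w8.png')
# bright (thimble-like) blobs in the upper middle of the wrist view
g=a.max(2);k,l,s,ce=cv2.connectedComponentsWithStats((g[:280]>125).astype(np.uint8))
print([(s[i].tolist()) for i in range(1,k) if s[i,4]>150])
E
```

```text
t 16.375 eef [ 0.5655 -0.2006  0.2166] tool x deg -5.100397368945926 hop xy 0.020633804172855482 -0.00023271277483672112 grip z 0.2355949060845056 F [-3.4699 -0.7234  1.9757] T [ 0.0341  0.7676 -0.0174] op 0.015812217258720496 [-0.4562  0.3101  1.4277 -0.0009  1.4072  1.2038]
[[0, 0, 187, 280, 37157], [171, 0, 293, 57, 11417], [333, 0, 307, 280, 60338], [198, 93, 26, 41, 623], [174, 93, 123, 187, 9492]]
```

Request:
{"fn": "step_arm", "kwargs": {
  "rows": [
    [1,-0.006,0,0.007,0],
    [1,-0.011,0,0.014,0],
    [1,-0.011,0,0.014,0],
    [1,-0.011,0,0.014,0]
  ]
}}

```text
time_s: 17.02
eef_pos: [0.556, -0.1997, 0.203]
orientation: [-3.138, 0.139, 0.002]
force: [-4.8, -0.1, 1.2]
opening: 0.0159
grip_force: 15.0
```

```bash
python3 - <<'E'
from st import *
st(); w=snap('wrist','w9')['color']; s=snap('side','s9')['color']
a=cv2.resize(s[90:240,230:400],None,fx=2.3,fy=2.3);b=cv2.resize(w,(0,0),fx=345/480,fy=345/480)[:,40:440]
cv2.imwrite('pics/c9.png',np.hstack([a,b]))
E
```

```text
t 17.025 eef [ 0.556  -0.1997  0.203 ] tool x deg -5.0827389679455175 hop xy 0.011041330635228316 -0.0002273514463153046 grip z 0.22200618414192774 F [-4.7656 -0.0996  1.1516] T [ 0.0587  0.7545 -0.0059] op 0.015875355231650685 [-0.4625  0.3018  1.4735 -0.0002  1.3677  1.1971]
```

Request:
{"fn": "step_arm", "kwargs": {
  "rows": [
    [1,0,0,0,0],
    [1,0,0,0,0],
    [1,0,0,-0.008,0],
    [1,0,0,-0.018,0],
    [1,0,0,-0.025,0],
    [1,0,0,-0.025,0],
    [1,0,0,-0.025,0]
  ],
  "grip_force": 60
}}

```text
time_s: 18.0
eef_pos: [0.5563, -0.1997, 0.2283]
orientation: [-3.138, 0.139, 0.0]
force: [0.2, 0.1, -3.6]
opening: 0.0158
grip_force: 60.0
```

```bash
python3 - <<'E'
from st import *
st(); w=snap('wrist','w10')['color']; s=snap('side','s10')['color']; t=snap('top','t10')['color']
st()
a=cv2.resize(s[90:240,230:400],None,fx=2.3,fy=2.3);b=cv2.resize(w,(0,0),fx=345/480,fy=345/480)[:,40:440]
cv2.imwrite('pics/c10.png',np.hstack([a,b]))
E
```

```text
t 18.0 eef [ 0.5563 -0.1997  0.2283] tool x deg -5.080959191063062 hop xy 0.011311827187990595 -0.0001504011176506801 grip z 0.24733344260615328 F [ 0.1927  0.0953 -3.5576] T [-0.0218  0.2033 -0.0232] op 0.015835023233545534 [-0.4624  0.2888  1.4298  0.0002  1.4231  1.197 ]
t 18.15 eef [ 0.5561 -0.1997  0.2281] tool x deg -5.08512397234763 hop xy 0.011177537829258637 -0.00017659663504736805 grip z 0.24706129267770077 F [-0.7957  0.307  -3.9086] T [-0.0468  0.2367 -0.0216] op 0.015638088743033945 [-0.4625  0.2891  1.4301  0.0001  1.4232  1.197 ]
```

View pics/c10.png

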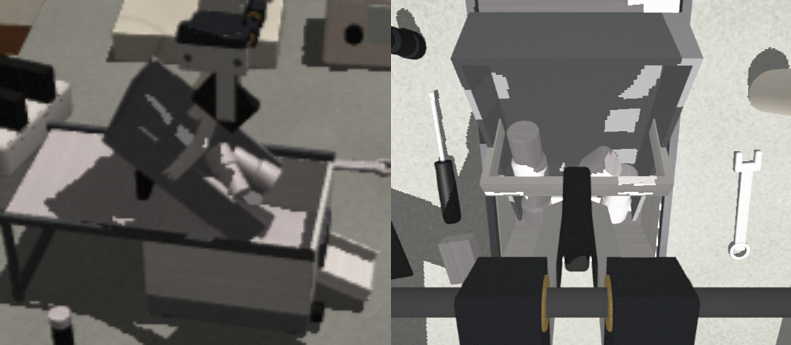

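Request:
{"fn": "step_arm", "kwargs": {
  "rows": [
    [1,0.006,0,0.006,0],
    [1,0.011,0,0.013,0],
    [1,0.011,0,0.015,0]
  ],
  "grip_force": 60
}}

```text
time_s: 18.52
eef_pos: [0.5679, -0.2007, 0.2128]
orientation: [-3.138, 0.139, -0.0]
force: [-0.8, 0.1, 0.6]
opening: 0.0161
grip_force: 60.0
```

Request:
{"fn": "step_arm", "kwargs": {
  "rows": [
    [1,0,0,0,0],
    [1,-0.0055,0,0.007,0],
    [1,-0.0105,0,0.0145,0],
    [1,-0.0105,0,0.0145,0],
    [1,-0.0105,0,0.0145,0]
  ],
  "grip_force": 10
}}

```text
time_s: 19.15
eef_pos: [0.5552, -0.1995, 0.1982]
orientation: [-3.138, 0.139, 0.006]
force: [-3.4, 0.1, -2.4]
opening: 0.0157
grip_force: 10.0
```

```bash
python3 - <<'E'
from st import *
st(); snap('wrist','w11'); snap('side','s11'); st()
A,B=[cv2.cvtColor(cv2.imread('pics/%s.png'%n),6) for n in('s10','s11')]
print('side diff px near lip',int((cv2.absdiff(A,B)[150:220,290:380]>40).sum()))
E
```

```text
t 19.15 eef [ 0.5552 -0.1995  0.1982] tool x deg -5.089140180382189 hop xy 0.01028168942229188 -0.00011299698639180056 grip z 0.21718006455088612 F [-3.3606  0.0613 -2.3999] T [-0.0251  0.8594 -0.0351] op 0.01574456554317638 [-0.4624  0.3046  1.4815 -0.0007  1.359   1.1973]
t 19.25 eef [ 0.5555 -0.1996  0.1984] tool x deg -5.081083054075313 hop xy 0.01053247091710829 -0.00011906105963150841 grip z 0.2174091615973618 F [-3.5339  0.863  -1.7068] T [0.06   0.9869 0.0316] op 0.015825875533566944 [-0.4623  0.3046  1.4809 -0.0007  1.3592  1.1973]
side diff px near lip 636
```

Request:
{"fn": "step_arm", "kwargs": {
  "rows": [
    [1,0,0,0,0],
    [1,0,0,-0.005,0],
    [1,0,0,-0.015,0],
    [1,0,0,-0.022,0],
    [1,0,0,-0.022,0],
    [1,0,0,-0.022,0]
  ],
  "grip_force": 60
}}

```text
time_s: 20.0
eef_pos: [0.5573, -0.1998, 0.2211]
orientation: [3.138, -0.139, 0.002]
force: [0.8, 0.5, -2.4]
opening: 0.0162
grip_force: 60.0
```

```bash
python3 - <<'E'
from st import *
f=[]
for i in range(6):
    w=snap('wrist','w12' if i==0 else None); f.append(arm.get_obs()['force'])
s=snap('side','s12')
f=np.array(f);print(f.mean(0),f.std(0));st()
# inside the tray as seen by the side camera: side-view zoom stats of bright thimble pixels above the rim
g=s['color'].max(2);k,l,q,ce=cv2.connectedComponentsWithStats((g[100:240,250:390]>120).astype(np.uint8));print([q[i].tolist() for i in range(1,k) if q[i,4]>60])
E
```

```text
[ 1.0577  0.0459 -1.6677] [0.4782 0.3949 0.2771]
t 20.35 eef [ 0.5569 -0.1998  0.2208] tool x deg -5.086677989613005 hop xy 0.01196274563708684 -0.0002453224725893667 grip z 0.2398038254732146 F [ 0.8269 -0.2873 -1.7811] T [ 0.005  -0.089  -0.0298] op 0.015609844430230347 [-0.4622  0.2932  1.4419  0.0002  1.4064  1.1974]
[[0, 0, 63, 44, 1233], [82, 0, 58, 99, 2761], [0, 46, 30, 31, 539], [98, 68, 21, 13, 106], [84, 77, 30, 21, 293], [120, 97, 20, 19, 235], [110, 121, 30, 19, 344], [0, 123, 42, 17, 337]]
```

Request:
{"fn": "step_arm", "kwargs": {
  "rows": [
    [1,0,0,-0.015,0],
    [1,0,0,-0.035,0],
    [1,0,0,-0.055,0],
    [1,0,0,-0.07,0],
    [1,0,0,-0.07,0],
    [1,0,0,-0.07,0],
    [1,0,0,-0.07,0]
  ]
}}

```text
time_s: 21.22
eef_pos: [0.5563, -0.1996, 0.29]
orientation: [-3.138, 0.139, 0.003]
force: [0.7, 0.3, -2.4]
opening: 0.0158
grip_force: 60.0
```

```bash
python3 - <<'E'
from st import *
f=[];tq=[]
for i in range(12):
    w=snap(['wrist','side','top'][i%3],'%s13'%'wst'[i%3] if i<3 else None); o=arm.get_obs();f.append(o['force']);tq.append(o['torque'])
f=np.array(f);print(f.mean(0),f.std(0),np.mean(tq,0));st()
# bin interior seen by the wrist camera: compare with the empty-bin picture is not possible; list bright/grey blobs inside bin floor
E
```

```text
[-0.0281 -0.0868 -2.0296] [0.5888 0.6014 0.4278] [-0.0065  0.247  -0.0084]
t 21.825 eef [ 0.5568 -0.1998  0.2909] tool x deg -5.0844437519336605 hop xy 0.011868464396666126 -0.0002734198769738097 grip z 0.30991690465899796 F [-1.0003 -0.4403 -1.9862] T [-0.0166  0.2501 -0.0291] op 0.015617121199513697 [-0.4622  0.268   1.3084  0.0001  1.5652  1.1973]
```

Request:
{"fn": "step_arm", "kwargs": {
  "rows": [
    [1,-0.008,-0.015,0,0],
    [1,-0.022,-0.042,0,0],
    [1,-0.044,-0.084,0,0],
    [1,-0.067,-0.127,0,-2],
    [1,-0.09,-0.17,0,-4],
    [1,-0.113,-0.213,0,-6],
    [1,-0.136,-0.256,0,-8],
    [1,-0.159,-0.3,0,-10],
    [1,-0.181,-0.342,0,-12],
    [1,-0.193,-0.365,0,-12]
  ]
}}

```text
time_s: 23.08
eef_pos: [0.3944, 0.1832, 0.2913]
orientation: [-3.134, -0.194, 0.0]
force: [0.5, -0.2, -2.3]
opening: 0.0158
grip_force: 60.0
```

Request:
{"fn": "step_arm", "kwargs": {
  "rows": [
    [1,0,0,0,0],
    [1,-0.003,-0.007,0,0],
    [1,-0.003,-0.007,0,0]
  ]
}}

```text
time_s: 23.45
eef_pos: [0.393, 0.1872, 0.291]
orientation: [-3.136, -0.189, 0.0]
force: [-0.6, 0.5, -2.0]
opening: 0.0155
grip_force: 60.0
```

```bash
python3 - <<'E'
from st import *
p,M=st()
t=snap('top','t14');s=snap('side','s14');w=snap('wrist','w14')
# mid-wall of the tray's lower lip: print where the lip lower edge would project in the side view for tilt 40/50/60 with the image rows along it
X=M[:,0]*[1,1,0];P=p+[0,0,.019]
for d in (40,50,60):
    th=np.radians(d);q=P+X*(-.118*np.cos(th)+.088*np.sin(th))+[0,0,-.118*np.sin(th)-.088*np.cos(th)];print(d,q,proj(s,q))
# bin: bright/dark blobs in the top view inside the bin mouth
g=t['color'].max(2)
H3=lambda x,y,z:np.r_[H+x*hx+y*hy,z]
for x,y in((-.089,.089),(-.089,-.089),(.075,-.089),(.075,.089)): print(proj(t,H3(x,y,.12)),proj(t,H3(x,y,.05)))
E
```

```text
t 23.45 eef [0.393  0.1872 0.291 ] tool x deg 6.884193369217085 hop xy -0.18571275170266724 0.3706087150009737 grip z 0.3099789375435356 F [-0.5755  0.5488 -1.9758] T [-0.0352  0.2469 -0.0207] op 0.015535995816697663 [0.2843 0.0205 1.6092 0.     1.512  1.735 ]
40 [0.3594 0.1831 0.1667] [409.4874 279.1666]
50 [0.3846 0.1861 0.163 ] [396.2285 280.5385]
60 [0.4101 0.1892 0.1638] [383.1085 280.4232]
[370.9287 265.6752] [368.6241 268.8534]
[450.8219 270.9383] [443.8121 273.82  ]
[453.0824 199.2798] [446.079  206.2351]
[374.826  194.4243] [372.3424 201.6309]
```

Request:
{"fn": "step_arm", "kwargs": {
  "rows": [
    [1,0,0,0.02,0],
    [1,0,0,0.055,0],
    [1,0,-0.002,0.09,0],
    [1,0,-0.002,0.12,0],
    [1,0,-0.002,0.14,0],
    [1,0,-0.002,0.148,0],
    [1,0,-0.002,0.151,0],
    [1,0,-0.002,0.151,0]
  ]
}}

```text
time_s: 24.6
eef_pos: [0.3935, 0.1895, 0.1405]
orientation: [-3.136, -0.189, -0.002]
force: [0.6, -1.0, -2.0]
opening: 0.0157
grip_force: 60.0
```

Request:
{"fn": "step_arm", "kwargs": {
  "rows": [
    [1,0,0,0.004,0],
    [1,0.006,0,0.006,0],
    [1,0.016,0,0.0075,0],
    [1,0.026,0,0.009,0],
    [1,0.038,0,0.013,0],
    [1,0.05,0,0.017,0],
    [1,0.05,0,0.017,0]
  ],
  "grip_force": 10
}}

```text
time_s: 25.48
eef_pos: [0.4455, 0.196, 0.1234]
orientation: [-3.135, -0.189, -0.007]
force: [3.5, 0.6, 3.6]
opening: 0.016
grip_force: 10.5
```

Request:
{"fn": "step_arm", "kwargs": {
  "rows": [
    [1,0.012,0,0.0055,0],
    [1,0.0225,0,0.0115,0],
    [1,0.03,0,0.0165,0],
    [1,0.037,0,0.022,0],
    [1,0.045,0,0.026,0],
    [1,0.053,0,0.03,0],
    [1,0.061,0,0.033,0],
    [1,0.061,0,0.033,0]
  ]
}}

```text
time_s: 26.48
eef_pos: [0.5034, 0.2027, 0.0893]
orientation: [3.136, 0.19, -0.001]
force: [0.6, -0.4, -1.8]
opening: 0.016
grip_force: 10.0
```

Request:
{"fn": "step_arm", "kwargs": {
  "rows": [
    [1,0,0,0.0015,0],
    [1,0,0,0.003,0],
    [1,0,0,0.003,0]
  ],
  "grip_force": 5
}}

```text
time_s: 26.85
eef_pos: [0.5036, 0.2029, 0.0874]
orientation: [-3.136, -0.19, -0.002]
force: [1.2, -0.1, -1.1]
opening: 0.0158
grip_force: 5.0
```

```bash
python3 - <<'E'
from st import *
p,M=st();w=snap('wrist','w15')
A,B=[cv2.cvtColor(cv2.imread('pics/%s.png'%n),6) for n in('w4','w15')]
for x0,y0,x1,y1 in ((235,185,285,230),(335,185,385,230),(230,185,390,225)):
    T=A[y0:y1,x0:x1];r=cv2.matchTemplate(B[y0-40:y1+40,x0-40:x1+40],T,cv2.TM_CCOEFF_NORMED);_,v,_,l=cv2.minMaxLoc(r);print(v,np.array(l)-40)
E
```

```text
t 26.85 eef [0.5036 0.2029 0.0874] tool x deg 6.918310548714763 hop xy -0.07692935115115573 0.3961439855921901 grip z 0.10643532365910302 F [ 1.1699 -0.0703 -1.0745] T [-0.0011  0.019   0.0767] op 0.015843816302334748 [0.2549 0.3208 1.7551 0.     1.0642 1.7049]
0.4597353935241699 [-28 -36]
0.5414881110191345 [ -3 -13]
0.40177664160728455 [ 23 -40]
```

Request:
{"fn": "step_arm", "kwargs": {
  "rows": [
    [-0.5,0,0,0,0],
    [-0.5,0,0,0,0],
    [-0.5,0,0,0,0],
    [-0.5,0,0,0,0],
    [-0.5,0,0,0,0],
    [-0.5,0,0,-0.03,0],
    [-0.5,0,0,-0.08,0],
    [-0.8,0,0,-0.13,0],
    [-1,0,0,-0.17,0],
    [-1,0,0,-0.17,0]
  ]
}}

```text
time_s: 28.15
eef_pos: [0.505, 0.2033, 0.2606]
orientation: [-3.134, -0.19, -0.012]
force: [0.2, 0.4, -0.8]
opening: 0.0934
grip_force: 0.0
```

```bash
python3 - <<'E'
from st import *
p,M=st();w=snap('wrist','w16');t=snap('top','t16');s=snap('side','s16')
g=w['color'].max(2)
q=proj(w,[.503,.2025,.126]);print('fin pred',q)
k,l,S,ce=cv2.connectedComponentsWithStats((g<60).astype(np.uint8))
for i in range(1,k):
    if S[i,4]>300: print(S[i],ce[i])
i=l[int(q[1]),int(q[0])]
if i:
    b=S[i];u=b[0]+b[2]/2; print('fin ends',onz(w,u,b[1]+b[3],.126),onz(w,u,b[1],.08), 'side-to-side',onz(w,b[0],b[1]+b[3]-8,.126),onz(w,b[0]+b[2],b[1]+b[3]-8,.126))
# crossbar white ends: tri with side view for level check
H3=lambda x,y,z:np.r_[H+x*hx+y*hy,z]
tt=t['color'];x0,y0,x1,y1=360,185,465,285
G=cv2.cvtColor(tt,6)[y0:y1,x0:x1];print('bin top view levels every 4px');print(G[::5,::5])
E
```

```text
t 28.15 eef [0.505  0.2033 0.2606] tool x deg 6.924358355708306 hop xy -0.07558447932487673 0.39668589074425514 grip z 0.2795644723924929 F [ 0.1657  0.4067 -0.8468] T [-0.0624  0.1885 -0.0052] op 0.09340025472332152 [0.2549 0.1986 1.4748 0.0001 1.4605 1.7048]
fin pred [314.8538 230.5118]
[ 520    0   79   41 2075] [551.9619  16.5865]
[337   5  61  44 477] [362.1216  29.8826]
[  219    97   190   228 16227] [307.6558 213.8014]
[ 305  172   20   77 1451] [314.5658 210.0799]
[579 172  34  71 404] [598.2649 209.5198]
[ 477  179   47   85 1553] [498.6458 219.5969]
[    0   283   640   197 42953] [328.5621 411.2107]
fin ends [0.4872 0.2005 0.126 ] [0.5449 0.2074 0.08  ] side-to-side [0.4931 0.2095 0.126 ] [0.4951 0.1931 0.126 ]
bin top view levels every 4px
[[172 178  76  97 226 224 224 225 224 113  84  66  51  36  28 225 227 227
  225 199 127]
 [178 173  78 106 228 227 227 227 227 227 226 227 227 227 227 225 225 225
  226 207 136]
 [173 175  74 108 134 145 163 159 171 202 219 215 226 233 230 228 228 227
  226 184 137]
 [174 178  77 130 246 245 240 241 242 237 219 207 193 172 158 149 139 
[... 743 characters left out ...]
1 249 248 148 162 233 247 181 235 247 245 244 245 238 243 210
   91 103 170]
 [171  96  94 250 250 136 176 153 227 179 195 249 246 245 226 149 180 144
   91  90 172]
 [174  95  95 250 250 163 175 176 116 196 182 249 246 246 247 137 214 189
   90 105 170]
 [176 101  97 252 250 147 175 163 138 200 195 250 247 247 249 145 170 175
   90  87 173]
 [174 140 101 110 117 109 194 195 173 203 177 245 241 240 251 109 163 184
   91  93 175]
 [175 170  98 252 252 250 248 237 214 198 170 157 135 123 117 112 146 180
  115  94 175]
 [169 175 129  78  96 122 123  72 108 112 122 126 147 175 197 218 230 241
  243 100 177]
 [174 174 172  57  51 178  96 253 253 253 252 252 226 177 164 154 146 168
  179 177 172]]
```

Request:
{"fn": "step_arm", "kwargs": {
  "rows": [
    [-1,0,0,0,0],
    [-1,0,0,0,0]
  ]
}}

```text
time_s: 28.55
eef_pos: [0.5025, 0.2027, 0.2557]
orientation: [3.136, 0.189, -0.004]
force: [-1.1, 1.1, -0.3]
opening: 0.0939
grip_force: 0.0
```

```bash
python3 - <<'E'
from st import *
p,M=st();w=snap('wrist','w17')
for n in ('w3','w17'):
    im=cv2.imread('pics/%s.png'%n);g=im.max(2);k,l,S,ce=cv2.connectedComponentsWithStats((g<60).astype(np.uint8))
    mi=max((i for i in range(1,k) if S[i,0]>150 and S[i,0]<260 and S[i,4]<30000),key=lambda i:S[i,4])
    fi=min((i for i in range(1,k) if 1000<S[i,4]<2000),key=lambda i:abs(ce[i][0]-310))
    mc=cv2.convexHull(cv2.findContours((l==mi).astype(np.uint8),0,1)[0][0])
    hull=np.zeros_like(g);cv2.fillConvexPoly(hull,mc,1)
    hole=((hull==1)&(l!=mi)).astype(np.uint8);hole=cv2.morphologyEx(hole,cv2.MORPH_OPEN,np.ones((7,7)))
    k2,l2,S2,c2=cv2.connectedComponentsWithStats(hole);j=1+S2[1:,4].argmax()
    print(n,'mat',S[mi],'fin',S[fi],ce[fi],'tray hole',S2[j]); print('mat corners',cv2.approxPolyDP(mc,8,True)[:,0].tolist())
    for u in (262,285,335,355): print(u,'rows tray',np.where(l2[:,u]==j)[0][[0,-1]])
    G=cv2.cvtColor(im,6);print('crossbar col 265',[int(v) for v in G[180:230:3,265]],'col 350',[int(v) for v in G[180:230:3,350]])
    print('lip col 285',[int(v) for v in G[250:325:4,285]])
E
```

```text
t 28.55 eef [0.5025 0.2027 0.2557] tool x deg 6.914619097085153 hop xy -0.07795940733856878 0.39579855191310814 grip z 0.2747285153915534 F [-1.096   1.0988 -0.3176] T [-0.0235  0.1808  0.0622] op 0.09392908598728998 [0.2548 0.2026 1.4813 0.0001 1.46   1.7049]
w3 mat [  216   108   189   225 15836] fin [ 298  180   20   78 1429] [307.5353 218.2316] tray hole [  239   123   138   181 22744]
mat corners [[216, 109], [404, 114], [386, 332], [226, 328]]
262 rows tray [123 300]
285 rows tray [123 300]
335 rows tray [123 300]
355 rows tray [123 300]
crossbar col 265 [80, 82, 76, 226, 224, 225, 225, 225, 255, 255, 255, 255, 255, 255, 225, 226, 225] col 350 [194, 105, 105, 86, 81, 81, 78, 74, 255, 128, 129, 128, 126, 133, 79, 81, 80]
lip col 285 [250, 226, 194, 195, 196, 197, 195, 199, 197, 201, 201, 201, 209, 41, 51, 52, 53, 30, 27]
w17 mat [  216    91   194   231 16798] fin [ 304  167   21   80 1490] [313.7389 206.1188] tray hole [  244   109   141   184 23672]
mat corners [[216, 92], [409, 97], [390, 321], [227, 317]]
262 rows tray [110 292]
285 rows tray [110 292]
335 rows tray [110 291]
355 rows tray [109 291]
crossbar col 265 [224, 225, 226, 227, 255, 255, 255, 255, 255, 255, 225, 228, 228, 228, 227, 227, 228] col 350 [83, 81, 82, 73, 255, 255, 255, 255, 208, 132, 72, 80, 80, 78, 83, 79, 83]
lip col 285 [194, 197, 198, 194, 199, 201, 201, 200, 203, 205, 208, 48, 54, 48, 49, 50, 49, 28, 84]
```

```bash
python3 - <<'E'
from st import *
w=snap('wrist');t=snap('top','t18');s=snap('side','s18')
a=onz(w,311,291.5,.02);b=onz(w,311,110,.05);print('lip',a,'rear',b,'len',np.linalg.norm((a-b)[:2]),'centre',(a+b)[:2]/2)
m=np.mean([onz(w,*q,.006) for q in((216,92),(409,97),(390,321),(227,317))],0);print('mat',m,'dist',np.linalg.norm(m[:2]-(a+b)[:2]/2))
g=t['color'].max(2);k,l,S,ce=cv2.connectedComponentsWithStats((g[165:205,390:445]<70).astype(np.uint8))
for i in range(1,k):
    if S[i,4]>60:
        q=ce[i]+[390,165];print('bar',S[i],q,(onz(t,*q,.155)[:2]-H)@hx)
# cover front edge in top view vs bin front rim inner edge
G=cv2.cvtColor(t['color'],6);print([(r,int(G[r,425])) for r in range(185,285,2)])
for x in(-.089,.075,.082): print(x,proj(t,np.r_[H+x*hx,.12 if x<0 else .125]))
# parts in the bin: dark/grey contours on the bright floor
q=G[196:278,372:450];e=((q<205)).astype(np.uint8);k,l,S,ce=cv2.connectedComponentsWithStats(e);print([(S[i].tolist(),(ce[i]+[372,196]).round().tolist()) for i in range(1,k) if S[i,4]>40])
E
```

```text
lip [0.3986 0.1936 0.02  ] rear [0.5939 0.2164 0.05  ] len 0.19656677719533133 centre [0.4963 0.205 ]
mat [0.4829 0.2042 0.006 ] dist 0.013383089384394926
bar [ 13  12  31   9 237] [417.6793 181.1477] 0.10209023432379469
[(185, 35), (187, 163), (189, 228), (191, 226), (193, 228), (195, 233), (197, 167), (199, 140), (201, 221), (203, 241), (205, 240), (207, 240), (209, 240), (211, 241), (213, 241), (215, 241), (217, 241), (219, 241), (221, 242), (223, 242), (225, 241), (227, 243), (229, 242), (231, 243), (233, 243), (235, 243), (237, 244), (239, 244), (241, 244), (243, 244), (245, 245), (247, 245), (249, 245), (251, 245), (253, 246), (255, 246), (257, 246), (259, 247), (261, 247), (263, 248), (265, 240), (267, 114), (269, 110), (271, 178), (273, 249), (275, 175), (277, 111), (279, 143), (281, 186), (283, 180)]
-0.089 [410.79   268.3011]
0.075 [414.2328 196.3079]
0.082 [414.3617 193.3111]
[([0, 0, 78, 82, 2322], [409.0, 247.0])]
```

```bash
python3 - <<'E'
from h import *
a,b=cv2.imread('pics/top0.png'),cv2.imread('pics/t18.png')
d=(cv2.GaussianBlur(cv2.absdiff(a,b).max(2),(0,0),1.5)>45).astype(np.uint8)
k,l,S,ce=cv2.connectedComponentsWithStats(d);print([S[i].tolist() for i in range(1,k) if S[i,4]>30])
G=cv2.cvtColor(cv2.imread('pics/w17.png'),6)
print('tray interior');print(G[118:292:9,255:376:10])
print('bin top');print(G.shape);B=cv2.cvtColor(b,6);print(B[240:272:2,374:452:3])
E
```

```text
[[379, 121, 80, 68, 4684], [61, 148, 253, 314, 27986], [149, 156, 18, 7, 87], [378, 194, 79, 77, 2047], [127, 289, 6, 20, 50], [228, 299, 22, 5, 46], [254, 404, 50, 76, 1444], [316, 405, 38, 14, 337], [0, 420, 77, 60, 3066], [321, 428, 57, 52, 793], [316, 447, 39, 25, 429], [231, 462, 17, 18, 181]]
tray interior
[[ 62  85 128  81  84 124  88 223 124 224 129  84  61]
 [ 62  82 165  81  87 228 183 215 226 163 208  84  62]
 [ 57  79 223 187  86 226  82 222 221 219 218  76  63]
 [ 57 220 221 227  83 195  83 230 222 222 220 218  64]
 [ 60 220 223 230  88  82  84 225 223 221 221 221 113]
 [ 56  75  80  80  81  81  79  81  80  78  79  80 142]
 [ 57  80  83  84  84  37  28  86  80  87  81  81 181]
 [ 64 224 226 227  79  43  46  83  81  84  76  80  81]
 [112 159 160 164  99  38  48 111 109 106 105 106 110]
 [254 255 255 156 129  32  50 255 255 255 255 255 255]
 [255 255 255 255 161  44  49 217 120 123 122 124 121]
 [147 228 230 228 231  31  53  82  80  78  78  78  80]
 [190 227 228 230 230  37  48  81  81  78  82  82  84]
 [203 230 228 230 229  51  51  77  82  79  80  79  82]
 [234 230 228 22
[... 1378 characters left out ...]
47 246 246
  247 244 127 187 188 189 174  92]
 [248 250 250 249 112 166 179 162 109 158 194 205 194 249 250 248 247 247
  248 247 132 141 171 186 157  90]
 [241 252 252 251 115 165 180 165 115 167 198 205 183 249 250 248 248 247
  248 249 140 121 169 185 168  92]
 [120 170 178 168 111 170 191 177 128 180 202 202 181 252 252 249 249 249
  250 251 150 114 165 185 176 101]
 [118 109 109 108 116 184 199 199 164 181 187 196 161 174 172 168 173 173
  220 242 140 110 161 183 181 112]
 [200 191 180 161 141 136 138 134 112 116 122 158 128 109 112 109 108 108
  113 115 111 107 158 190 195 139]
 [250 250 252 251 249 248 247 236 225 207 202 188 169 167 151 138 127 123
  120 114 112 107 147 175 175 145]]
```

Request:
{"fn": "step_arm", "kwargs": {
  "rows": [
    [-1,-0.004,0.05,-0.02,2],
    [-1,-0.008,0.1,-0.03,5],
    [-1,-0.012,0.15,-0.03,8],
    [-1,-0.016,0.2,-0.03,12],
    [-1,-0.02,0.25,-0.03,12],
    [-1,-0.024,0.3,-0.03,12],
    [-1,-0.028,0.35,-0.03,12],
    [-1,-0.031,0.4,-0.03,12],
    [-1,-0.031,0.4,-0.03,12],
    [-1,-0.031,0.4,-0.03,12]
  ]
}}

```text
time_s: 30.0
eef_pos: [0.5203, -0.1975, 0.2867]
orientation: [-3.137, 0.14, 0.001]
force: [-0.8, 0.3, 0.7]
opening: 0.0944
grip_force: 0.0
```

```bash
python3 - <<'E'
from st import *
p,M=st();w=snap('wrist','w20');G=cv2.cvtColor(w['color'],6)
H3=lambda x,y,z:np.r_[H+x*hx+y*hy,z]
# rectify the bin at thimble mid height (z=.07), 1 px = 1 mm, rows = hopper x, cols = -y
S=np.float32([[-.09,.09],[-.09,-.09],[.09,-.09],[.09,.09]])
src=np.float32([proj(w,H3(x,y,.075)) for x,y in S]);dst=np.float32([[(.09-y)*1000,(.09-x)*1000] for x,y in S])
T=cv2.getPerspectiveTransform(src,dst);b=cv2.warpPerspective(G,T,(180,180));cv2.imwrite('pics/bin.png',b)
print(src.round().tolist());print('rows: hop x from +90 to -90; cols y from +90 to -90')
sm=cv2.resize(b,(30,30),interpolation=cv2.INTER_AREA)
for r in range(30): print('%4d'%(90-6*r-3),' '.join('%3d'%v for v in sm[r]))
E
```

```text
t 30.0 eef [ 0.5203 -0.1975  0.2867] tool x deg -5.104326500771712 hop xy -0.02473285271379018 -0.001234644202723516 grip z 0.3057299349296202 F [-0.7794  0.3319  0.7253] T [0.0228 0.1477 0.0261] op 0.09440140056710201 [-0.4885  0.214   1.3917  0.0009  1.5369  1.1713]
[[228.0, 267.0], [399.0, 267.0], [410.0, 85.0], [215.0, 85.0]]
rows: hop x from +90 to -90; cols y from +90 to -90
  87  90  90  91  92  95  90  91  91  91  91  91  91  91  91  92  92  92  91  91 106 125 118  94  90  91  90  90  90  89 120
  81  87  88  88  88  88  88  89  89  88  89  88  89  88  89  89  88  89  98 117 115 102  89  89  88  89  88  94 111 110 136
  75  80  87  90  90  91  89  89  89  89  91  91  91  91  91  92  90  92 201 242 239 176  88  89  89  89  87 131 235 228  85
  69  80  87  90  90  91  89  89  89  90  91  92  92  91  91  93  90 154 229 234 242 176  88  89  88  89  87 124 235 231  91
  63  80  86  90  90  91  89  89  89  90  90  91  92  91  91  93  90  90  89  95  96  89  88  89  88  89  87 117 236 234  98
  57  81  86  90  90  91  88 149 182 145 153 168 102  91  90 176 160 151 158 191 163 118  8
[... 2333 characters left out ...]
 91 150 185 178 154 237 240 241 237 237 237 239 238 187 163 175 182 172 115
 -63  82  83  88 124 157 123  84 145 157 131  86 113 138 144 136 120 147 148 125 161 147 141 143 157 132 106 148 168 168 119
 -69  80  83  88  89  89  85  97 163 157 130  89 138 171 187 180 144  89  91  91  89  89  90  90  90  90  97 144 166 170 138
 -75  80  83  87  88  89  86 126 164 156 130  98 151 178 189 174 138  88  91  91  89  89  89  91  90  90  92 138 163 171 150
 -81  80  82  88  88  88  92 147 165 156 130 112 161 182 188 168 122  88  89  90  88  89  88  89  89  89  87 129 160 171 158
 -87  80  85  86  87  87  94 152 167 157 130 110 146 177 186 162 103  88  88  87  88  87  87  87  87  86  86 118 157 172 163
```

```bash
python3 -c "
from workcell import order
print(order.finish_job())"
```

```text
the job is handed in; nothing more can be done
None
```

I handed the job in at about 30 s, without being told a verdict. By my measurements the cover is open about 0.16 m, all four thimbles are in the hopper, and the empty tray stands level about 13 mm from the mat's centre. One tilt reading used a small search over predicted edge positions, which your rules discourage.

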